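# Restock the seasoning rack, oldest in front

### The arm

A 6-joint arm with a two-finger parallel gripper is mounted at the origin on a cart in front of the work surface, level with it; the furniture and walls round the work are solid. World frame = base frame: x ahead of the robot, y to its left, z up, the work surface at z = 0. Lengths are in m, angles in rad, forces in N, time in s.
With the tool pointing down it reaches from about 0.35 to 0.975 m from the base axis. Payload 4.9 kg.
Tool frame: the origin (TCP) lies at the very end of the fingers, on their centre line; the grasp point (between the pads) lies 19 mm behind it; z points along the fingers, y is the line along which they close (so a half turn about z gives the same grasp; the last joint's range is limited). The gripper opens to 85 mm and grips with 20 to 120 N. Pads are 22 mm wide; open, the fingers measure 114 mm over their backs; the gripper's body (76 mm by 85 mm) begins 54 mm behind the grasp point. The pads swing forward as they close: fully open they stand 13 mm farther back than shut.
Start: joints at [1.154, 0.053, 1.613, -0, 1.476, -0.119], TCP at [0.183, 0.597, 0.231] pointing down, gripper open.
Joint ranges: [-3.01, 3.01], [-1.01, 2.22], [0.06, 2.58], [-1.02, 4.17], [0.09, 2.62], [-3.14, 3.14]. Speed limits (rad/s): [2.57, 2.57, 3.14, 3.14, 3.14, 3.14].

### API

Orientations are given as a unit quaternion [w, x, y, z].
In Python, from plant import manip, vision, order gives the robot as it stands.
- The arm moves only by the tool play_rows, never from a script. Its argument "steps" is a list that holds one entry, the list of rows, each a list of 6 numbers: the shift along the tool's x, y, z in mm, then the turn, a rotation vector about the tool's x, y, z in degrees. A call has 1 to 12 rows; each row is the pose to reach, as a shift and turn from the pose commanded when the call began, along the tool's axes at that moment; what a row does not reach only later rows make up. A row lasts 1/12 s, in which the tool goes at most 41.7 mm and 7.16 degrees, less where a joint would pass 70% of its speed; a pose out of reach is approached as far as the arm can. A call with a gripper value outside its range is refused whole. "claw" is the gripper's target within -1 to 1 (fully open at 1, half-way at 0, shut at -1), set as the call begins (left out, the last holds). The fingers move at their own pace and stop on an object; the grip force is fixed at half the most. Time passes only in rows, so rows that repeat a pose let the fingers close. It gives the time, the measured TCP pose, the force, the opening and the grip force at its end, in the units of the state.
- manip.state(): the state, without advancing time (a new reading comes with each control period).
- vision.grab_frame(name): name is "side" or "top"; returns (picture, depth): 384x512x3 uint8, blue, green, red; 384x512 float32, m along the optical axis (not along the pixel's ray), 0 where there is no reading.
- vision.camera_info(name): a dict with "K" (3x3 intrinsics, pixels), "k1" (the pictures are not rectified: a ray, as slopes to the right and down, at radius r is drawn at 1 + k1 r^2 times it, then the intrinsics apply), "eye" and "orientation" of the camera in the world. Camera axes: x right, y down, z forward; pixel columns grow to the right and rows downward; lengths in m; the calibration is good to about 2 mm. A picture is of the moment at which its call begins. camera_info takes no time and is no camera call.
- order.job_done(): hands the job in; it is judged then, once.
The state is a dict: "time": time; "joint_pos": joint angles; "joint_vel": joint speeds; "joint_efforts": joint torques, N m; "tool_pos": TCP position; "tool_rot": TCP orientation; "contact_force": force on the tool from outside, world axes, zero at the start; "ft_torque": the same for the moment, N m; "gripper_width": opening from 0.0 (shut) to 1.0 (fully open); "grasp_force": force on a finger pad.
Only numpy, scipy, OpenCV 4.12 (cv2) and the standard library are available. Lean on these libraries where they do the work, as an engineer would, in place of code of your own. Each camera call takes 0.05 s, during which the arm holds its last target. There are 200 camera calls.

### The job

Restock the seasoning rack so that the oldest is used first: the three opened ones that stand in it all belong in the front row, so bring the one that was put away at the back forward to the empty front place of its lane, then stand each new one from the table in the place directly behind the opened one of its own kind. Leave all six upright, let go and down in their holes; set them down rather than dropping them, tip nothing over, and leave the other things on the table where they are.

Things in the scene. Friction and masses are not known exactly. Their poses are not given: they have to be found in the camera images.
- rack: low fixed rack of stainless sheet, 166 x 304 mm (x, y). Origin: centre of its underside; x to its back (50 mm high stop), y to its left; label holders on the front lip, robot's side. Top plate at z = 30 mm has six 66 mm holes, the places: three lanes (y = 104, 0, -104 mm), each two deep (front x = -36, back x = 36 mm). Things stand in them on a floor at z = 6 mm
- old_jar_c (a point): round glass spice jar with a straight screw lid as wide as the jar, 44 mm across, 106 mm high: the opened one, in the rack at the start (front or back place). The point is its centre, half-way up (53 mm above its base); z is up along it. Room for the gripper above: hold it by the upper half.
- old_soy_c (a point): squat round brown glass bottle with a blank label, with a rounded shoulder and a small knob-like cap, 54 mm across (straight sides up to 70 mm), 100 mm high in all: the opened one, in the rack at the start (front or back place). The point is its centre, half-way up (50 mm above its base); z is up along it. Room for the gripper above: hold it by the upper half.
- old_tin_c (a point): square metal tin with a blank label and a small round stopper on top, 44 x 44 mm, the square body 88 mm high, 96 mm in all; its x and y axes are square to its sides: the opened one, in the rack at the start (front or back place). The point is its centre, half-way up (48 mm above its base); z is up along it. Room for the gripper above: hold it by the upper half.
- new_jar_c (a point): round glass spice jar with a straight screw lid as wide as the jar, 44 mm across, 106 mm high: the new one, standing on the table at the start. The point is its centre, half-way up (53 mm above its base); z is up along it. Room for the gripper above: hold it by the upper half.
- new_soy_c (a point): squat round brown glass bottle with a blank label, with a rounded shoulder and a small knob-like cap, 54 mm across (straight sides up to 70 mm), 100 mm high in all: the new one, standing on the table at the start. The point is its centre, half-way up (50 mm above its base); z is up along it. Room for the gripper above: hold it by the upper half.
- new_tin_c (a point): square metal tin with a blank label and a small round stopper on top, 44 x 44 mm, the square body 88 mm high, 96 mm in all; its x and y axes are square to its sides: the new one, standing on the table at the start. The point is its centre, half-way up (48 mm above its base); z is up along it. Room for the gripper above: hold it by the upper half.
- marker: white and blue marker lying on the table, loose, not part of the job, 17 x 135 x 16 mm; origin under its centre
- thermometer: probe thermometer lying on the table, loose, not part of the job, 188 x 22 x 15 mm; origin under its centre
- brush: wooden scrubbing brush lying on the table, loose, not part of the job, 61 x 154 x 46 mm; origin under its centre
Mind the look-alikes: they are no part of the job. What is shaped like the part that bears new_jar_c but turquoise is not meant.

How it is judged:
At the end, for the whole second after the job is handed in: Each opened one stands in a front hole of the rack and the new one of the same kind in the back hole of the same lane (less than 95 mm between their centres, which the holes allow only within a lane), all down on the rack's floor within 4 mm, upright within 0.1 rad, let go and at rest (x of old_jar_c in the frame of rack between -0.052 and -0.02 m and y of old_jar_c in the frame of rack between -0.13 and 0.13 m and z of old_jar_c in the frame of rack between 0.055 and 0.063 m and angle between each of old_jar_c, new_jar_c, old_soy_c, new_soy_c, old_tin_c, new_tin_c's own z axis and vertical below 0.1 rad and linear speed of each of old_jar, new_jar, old_soy, new_soy, old_tin, new_tin below 0.02 m/s and x of new_jar_c in the frame of rack between 0.02 and 0.052 m and y of new_jar_c in the frame of rack between -0.13 and 0.13 m and z of new_jar_c in the frame of rack between 0.055 and 0.063 m and horizontal distance between new_jar_c and old_jar_c below 0.095 m and x of old_soy_c in the frame of rack between -0.052 and -0.02 m and y of old_soy_c in the frame of rack between -0.13 and 0.13 m and z of old_soy_c in the frame of rack between 0.052 and 0.06 m and x of new_soy_c in the frame of rack between 0.02 and 0.052 m and y of new_soy_c in the frame of rack between -0.13 and 0.13 m and z of new_soy_c in the frame of rack between 0.052 and 0.06 m and horizontal distance between new_soy_c and old_soy_c below 0.095 m and x of old_tin_c in the frame of rack between -0.052 and -0.02 m and y of old_tin_c in the frame of rack between -0.13 and 0.13 m and z of old_tin_c in the frame of rack between 0.05 and 0.058 m and x of new_tin_c in the frame of rack between 0.02 and 0.052 m and y of new_tin_c in the frame of rack between -0.13 and 0.13 m and z of new_tin_c in the frame of rack between 0.05 and 0.058 m and horizontal distance between new_tin_c and old_tin_c below 0.095 m); the robot touches nothing.
It fails at once if one of the six is tipped over (angle between any of old_jar_c, old_soy_c, old_tin_c, new_jar_c, new_soy_c, new_tin_c's own z axis and vertical above 0.7 rad).
It fails at once if one of the six is dropped (falls freely by more than about 30 mm) ((linear speed of old_jar above 0.77 m/s and contact force between the fingers and old_jar below 0.2 N) or (linear speed of old_soy above 0.77 m/s and contact force between the fingers and old_soy below 0.2 N) or (linear speed of old_tin above 0.77 m/s and contact force between the fingers and old_tin below 0.2 N) or (linear speed of new_jar above 0.77 m/s and contact force between the fingers and new_jar below 0.2 N) or (linear speed of new_soy above 0.77 m/s and contact force between the fingers and new_soy below 0.2 N) or (linear speed of new_tin above 0.77 m/s and contact force between the fingers and new_tin below 0.2 N)).
It fails at once if the marker, thermometer or brush is pushed more than 30 mm away (distance of any of marker, thermometer, brush from where it was at the start of the episode above 0.03 m).
It also fails if it takes over 112 s, if anything falls off the work surface, if the arm or the gripper's body presses on something with over 40 N, if the wrist force passes 120 N, or if a joint passes its speed limit or range.

## Working session

There is one attempt and no reset: what is moved stays moved. The work goes in short steps, Python scripts to look and compute and a tool call to move; the robot and the scene stay as the last step left them, time stands still between calls to the robot, and variables do not carry over. Pictures are saved under pics/ and viewed, at most 14 in all, crops included, and the job is handed in when it is done.

Besides the shell and the picture viewer there is one more tool, called after "Call:" as name(argument=value, ...), one argument or row to a line, values as JSON. play_rows: Moves the arm, as the interface text tells. Its arguments: {"type":"object","properties":{"steps":{"type":"array"},"claw":{"type":"number"}},"required":["steps"]}

```bash
mkdir -p pics
cat > h.py <<'E'
import numpy as np, cv2
from scipy.spatial.transform import Rotation as R
from plant import manip, vision, order
def rot(q): return R.from_quat([q[1],q[2],q[3],q[0]]).as_matrix()
def cloud(name):
    im,d=vision.grab_frame(name); c=vision.camera_info(name)
    K=np.array(c["K"],float); k1=c["k1"]
    v,u=np.mgrid[:384,:512]
    p=np.stack([u,v],-1).reshape(-1,1,2).astype(float)
    n=cv2.undistortPoints(p,K,np.array([k1,0,0,0,0.])).reshape(384,512,2)
    P=np.dstack([n*d[...,None],d])@rot(c["orientation"]).T+np.array(c["eye"])
    P[d==0]=np.nan
    return im,d,P
E
python3 - <<'E'
from h import *
for n in("top","side"):
    im,d,P=cloud(n); np.save(n+".npy",P); cv2.imwrite(f"pics/{n}0.png",cv2.resize(im,(800,600)))
    c=vision.camera_info(n);print(n,c)
print(manip.state())
E
```

```text
top {'K': array([[423.57050858,   0.        , 251.9205291 ],
       [  0.        , 423.57050858, 199.78451989],
       [  0.        ,   0.        ,   1.        ]]), 'k1': -0.0923500213376083, 'eye': array([0.40212969, 0.04237863, 1.20219989]), 'orientation': array([-0.0364524 ,  0.71001638, -0.70263479,  0.02919437])}
side {'K': array([[383.06632011,   0.        , 255.86211075],
       [  0.        , 383.06632011, 192.00390447],
       [  0.        ,   0.        ,   1.        ]]), 'k1': -0.09960731381099602, 'eye': array([ 0.04110246, -0.81202677,  0.49215884]), 'orientation': array([-0.5369714 ,  0.80932807, -0.20444203,  0.12187394])}
{'time': 0.1, 'joint_pos': array([ 1.15401517e+00,  5.32856662e-02,  1.61415553e+00,  1.14104309e-05,
        1.47597967e+00, -1.18962853e-01]), 'joint_vel': array([ 0.00031302, -0.00328312, -0.00242191, -0.00026273,  0.00031963,
       -0.00157366]), 'joint_efforts': array([ 1.18007074e-04, -3.94903457e+01, -3.71363604e+01, -7.35356139e-05,
        3.92525093e-03,  1.64007218e-05]), 'tool_pos': array([0.18314435, 0.59698191, 0.23018985]), 'tool_rot': array([-2.47422299e-04,  1.48359920e-01,  9.88933010e-01, -8.80003303e-04]), 'contact_force': array([-0.34169881, -0.77800836, -1.6003665 ]), 'ft_torque': array([-0.01633373,  0.02154642,  0.02894878]), 'grasp_force': 0.0, 'gripper_width': 1.0006499162165825}
```

View pics/top0.png

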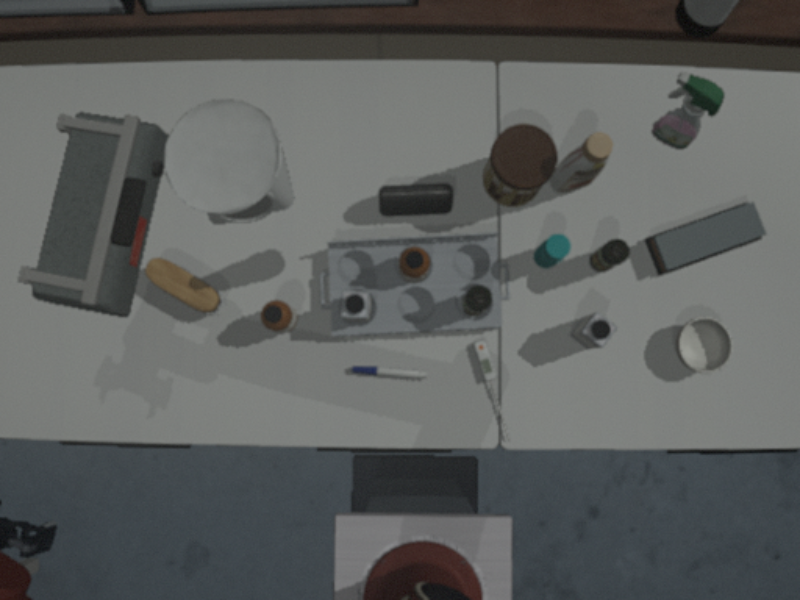

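View pics/side0.png

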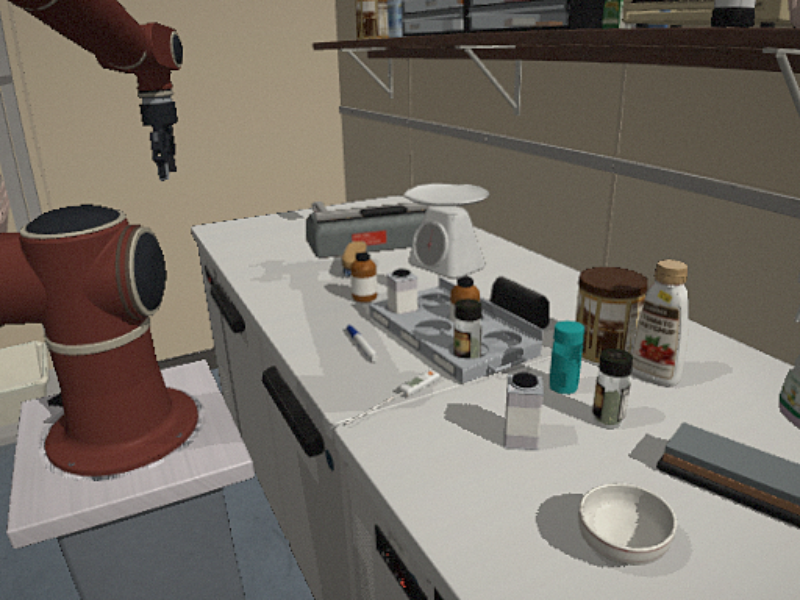

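Top view (800x600): old_soy is at the back of the middle lane (415,262). old_tin (355,304) and old_jar (477,300) are in the front row. new_soy is at (277,316), new_jar (610,255), new_tin (597,330), and the turquoise decoy (553,250). The side view agrees.

Run:
```python
from h import *
P=np.load("top.npy"); S=np.load("side.npy")
v,u=np.mgrid[:384,:512]
obj=dict(old_soy=(415,262,.1+.006),old_tin=(355,304,.102),old_jar=(477,300,.112),new_soy=(277,316,.1),new_jar=(612,252,.106),new_tin=(598,330,.096))
A=np.vstack([P.reshape(-1,3),S.reshape(-1,3)]);A=A[~np.isnan(A[:,0])]
for n,(a,b,h) in obj.items():
    a/=1.5625;b/=1.5625
    m=(np.hypot(u-a,v-b)<16)&(P[...,2]>h-.012)&(P[...,2]<h+.02)
    Q=P[m]; c=np.median(Q,0)
    s=S.reshape(-1,3); t=s[(np.hypot(s[:,0]-c[0],s[:,1]-c[1])<.04)&(s[:,2]>h-.008)&(s[:,2]<h+.02)]
    (cx,cy),r=cv2.minEnclosingCircle((Q[:,:2]*1000).astype(np.float32))
    print(n,m.sum(),c.round(4),"circ",round(cx,1),round(cy,1),round(r,1),"zmax",np.percentile(Q[:,2],95).round(3),"side",len(t),np.median(t,0).round(4) if len(t) else '')
    if 'tin' in n:
        m=(np.hypot(u-a,v-b)<22)&(P[...,2]>h-.02)&(P[...,2]<h+.02)
        print("  rect",cv2.minAreaRect((P[m][:,:2]*1000).astype(np.float32)))
# rack plate
m=(P[...,2]>.022)&(P[...,2]<.038)&(u>205)&(u<330)&(v>148)&(v<220)
Q=(P[m][:,:2]*1000).astype(np.float32)
print("plate",len(Q),cv2.minAreaRect(Q),np.median(P[m][:,2]))
m=(P[...,2]>.04)&(P[...,2]<.06)&(u>205)&(u<325)&(v>146)&(v<160)
print("stop",m.sum(),cv2.fitLine((P[m][:,:2]*1000).astype(np.float32),cv2.DIST_HUBER,0,.01,.01).ravel())
t=P[(u>200)&(u<330)&(v>220)&(v<235)][:,2];print("table z",np.nanmedian(t))
im,d=vision.grab_frame("top")
cv2.imwrite("pics/crop.png",cv2.resize(im[135:235,150:420],None,fx=2.9,fy=2.9,interpolation=cv2.INTER_CUBIC))
```

```text
old_soy 111 [0.5959 0.0233 0.1035] circ 596.0 22.1 15.0 zmax 0.108 side 53 [0.5913 0.0164 0.1036]
old_tin 281 [0.5191 0.1219 0.0962] circ 520.0 121.4 30.7 zmax 0.103 side 61 [0.5143 0.1144 0.0993]
  rect ((519.4562377929688, 121.56715393066406), (44.83462905883789, 44.29507827758789), 89.32750701904297)
old_jar 225 [ 0.5307 -0.0857  0.1106] circ 530.8 -85.9 21.9 zmax 0.115 side 129 [ 0.5256 -0.0932  0.1106]
new_soy 111 [0.5021 0.2569 0.0982] circ 501.7 259.1 16.0 zmax 0.102 side 34 [0.4984 0.2534 0.0971]
new_jar 223 [ 0.6115 -0.3211  0.1041] circ 613.2 -322.5 22.9 zmax 0.108 side 222 [ 0.609  -0.3265  0.1053]
new_tin 282 [ 0.4815 -0.2927  0.0904] circ 480.5 -294.5 30.4 zmax 0.097 side 236 [ 0.4778 -0.2991  0.0939]
  rect ((481.51007080078125, -294.5031433105469), (46.76248550415039, 47.2950439453125), 51.71584701538086)
plate 3922 ((560.9619750976562, 14.179458618164062), (167.85093688964844, 327.79473876953125), 3.632966995239258) 0.028838406888881507
stop 197 [ 6.3295297e-02 -9.9799484e-01  6.4369849e+02  2.4091433e+01]
table z -0.0013586853208540361
```

View pics/crop.png

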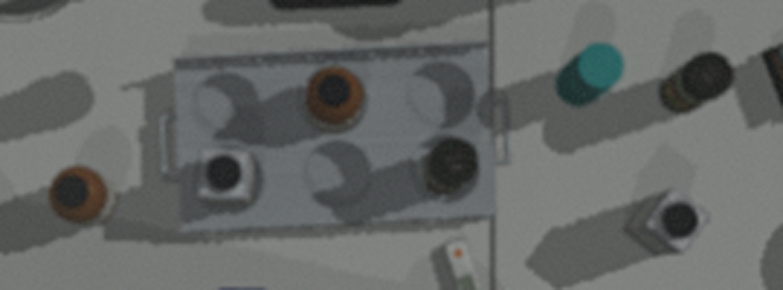

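```bash
cat >> h.py <<'E'
def go(x,y,z,yaw=None):
    """print tool-frame shift (mm) & turn (deg) to world target mm; yaw = direction of tool y in deg"""
    s=manip.state(); T=rot(s["tool_rot"]); d=T.T@(np.array([x,y,z])-1000*s["tool_pos"])
    a=np.radians(yaw); Y=np.array([np.cos(a),np.sin(a),0]);Z=np.array([0,0,-1.]);X=np.cross(Y,Z)
    w=np.degrees(R.from_matrix(T.T@np.stack([X,Y,Z],1)).as_rotvec())
    print("shift",d.round(1),"turn",w.round(2),"tcp",(1000*s["tool_pos"]).round(1),"w",round(s["gripper_width"],3),"f",round(s["grasp_force"],1),"F",s["contact_force"].round(1),"t",round(s["time"],2))
E
python3 - <<'E'
from h import *
from scipy.optimize import minimize
P=np.load("top.npy")
v,u=np.mgrid[:384,:512]
m=(u>195)&(u<340)&(v>140)&(v<225)
Q=P[m];Q=Q[~np.isnan(Q[:,0])]*1000
pl=Q[(Q[:,2]>23)&(Q[:,2]<38)];fl=Q[(Q[:,2]<16)]
H=np.array([(36,104),(-36,0),(36,-104)])
def loc(A,p):
    c,s=np.cos(p[2]),np.sin(p[2]); d=A[:,:2]-p[:2]
    return np.c_[d[:,0]*c+d[:,1]*s,-d[:,0]*s+d[:,1]*c]
def cost(p):
    L=loc(pl,p); D=np.linalg.norm(L[:,None]-H,axis=2).min(1)
    bad=np.clip(33-D,0,10).sum()
    F=loc(fl,p); F=F[(abs(F[:,0])<70)&(abs(F[:,1])<140)]
    D=np.linalg.norm(F[:,None]-H,axis=2).min(1)
    return bad+np.clip(D[D<45]-33,0,10).sum()
for y0 in(14,20):
    r=minimize(cost,[561,y0,.0633],method="Nelder-Mead",options=dict(initial_simplex=[[561,y0,.0633],[566,y0,.06],[561,y0+6,.063],[558,y0-4,.07]]))
    print(r.x,r.fun)
p=[561,20,.0633];L=loc(pl,p)
for lo,hi in((-70,-50),(-10,10),(50,70)):
    e=L[(L[:,0]>lo)&(L[:,0]<hi)];print("y ext",np.percentile(e[:,1],[0,1,99,100]).round(1))
e=L[abs(L[:,1])<130];print("x ext",np.percentile(e[:,0],[0,1,99,100]).round(1))
for n,o in dict(soy=(595.9,22.7),tin=(519.5,121.6),jar=(530.8,-85.9)).items():print(n,loc(np.array([o]),r.x).round(1))
go(596,23,200,93.6)
E
```

```text
[5.62388535e+02 2.01231161e+01 6.11914732e-02] 270.0837262265396
[5.62808594e+02 1.99361075e+01 6.25177711e-02] 276.3103593114601
y ext [-152.2 -150.5  149.8  150.5]
y ext [-152.7 -149.7  149.5  150.5]
y ext [-151.4 -150.6  150.3  151.1]
x ext [-84.3 -82.6  82.5  83.5]
soy [[33.2  0.7]]
tin [[-36.9 104.2]]
jar [[ -38.6 -103.6]]
shift [-563.1 -427.6   30.9] turn [ -0.09  -0.03 -20.66] tcp [183.2 597.1 230.3] w 0.998 f 0.0 F [0.6 0.3 0.1] t 0.15
```

Call:
play_rows(
  steps=[
    [[-15, -12, 2, 0, 0, -1], [-45, -35, 4, 0, 0, -3], [-85, -65, 6, 0, 0, -5], [-125, -95, 9, 0, 0, -7], [-165, -125, 12, 0, 0, -9], [-205, -155, 14, 0, 0, -11], [-245, -185, 16, 0, 0, -12], [-285, -216, 18, 0, 0, -13], [-325, -246, 20, 0, 0, -14], [-365, -276, 22, 0, 0, -15], [-405, -306, 24, 0, 0, -16], [-440, -334, 26, 0, 0, -17]],
  ],
  claw=1,
)

```text
time: 1.15
tool_pos: [0.4608, 0.2117, 0.2084]
tool_rot: [0.0, 0.0, 1.0, 0.0]
contact_force: [0.5, 0.8, -0.3]
gripper_width: 1.0
grasp_force: 0.0
```

```bash
python3 -c "
from h import *
go(597,22.5,150,93.6)"
```

```text
shift [-136.2 -189.2   58.4] turn [ 0.01  0.01 -3.62] tcp [460.8 211.7 208.4] w 1.0 f 0.0 F [ 0.5  0.8 -0.3] t 1.15
```

Call:
play_rows(
  steps=[
    [[-20, -28, 8, 0, 0, -1], [-40, -55, 16, 0, 0, -2], [-60, -83, 25, 0, 0, -3], [-80, -110, 34, 0, 0, -3.6], [-100, -138, 42, 0, 0, -3.6], [-120, -165, 50, 0, 0, -3.6], [-130, -180, 55, 0, 0, -3.6], [-136, -189, 58, 0, 0, -3.6], [-136, -189, 58, 0, 0, -3.6], [-136, -189, 58, 0, 0, -3.6]],
  ],
)

```text
time: 1.98
tool_pos: [0.5956, 0.0248, 0.1503]
tool_rot: [-0.001, -0.031, 1.0, 0.0]
contact_force: [0.1, 0.4, 1.0]
gripper_width: 0.997
grasp_force: 0.0
```

Run:
```python
from h import *
go(597,22.5,50,93.6)
im,d=vision.grab_frame("top"); a=cv2.resize(im[120:240,190:350],(640,480),interpolation=cv2.INTER_CUBIC)
im,d=vision.grab_frame("side"); b=cv2.resize(im[140:260,200:360],(640,480),interpolation=cv2.INTER_CUBIC)
cv2.imwrite("pics/a.png",cv2.resize(np.hstack([a,b]),(800,300)))
```

```text
shift [ -1.4  -2.4 100.3] turn [ 0.04 -0.06 -0.08] tcp [595.6  24.8 150.3] w 0.997 f 0.0 F [0.1 0.4 1. ] t 1.98
```

View pics/a.png

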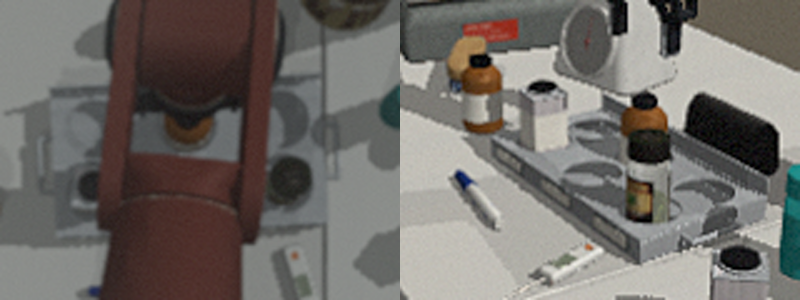

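Call:
play_rows(
  steps=[
    [[0, -1, 10, 0, 0, 0], [-1, -2, 30, 0, 0, 0], [-1, -2, 55, 0, 0, 0], [-1, -2, 80, 0, 0, 0], [-1, -2, 96, 0, 0, 0], [-1, -2, 104, 0, 0, 0], [-1, -2, 104, 0, 0, 0], [-1, -2, 104, 0, 0, 0]],
  ],
)

```text
time: 2.75
tool_pos: [0.597, 0.0231, 0.0468]
tool_rot: [0.0, -0.031, 1.0, 0.0]
contact_force: [-0.5, 0.1, 0.2]
gripper_width: 1.0
grasp_force: 0.0
```

Call:
play_rows(
  steps=[
    [[0, 0, 0, 0, 0, 0], [0, 0, 0, 0, 0, 0], [0, 0, 0, 0, 0, 0], [0, 0, 0, 0, 0, 0], [0, 0, 0, 0, 0, 0], [0, 0, 0, 0, 0, 0], [0, 0, 0, 0, 0, 0], [0, 0, 0, 0, 0, 0], [0, 0, 0, 0, 0, 0], [0, 0, 0, 0, 0, 0]],
  ],
  claw=-1,
)

```text
time: 3.58
tool_pos: [0.5988, 0.0224, 0.0488]
tool_rot: [0.002, -0.031, 1.0, -0.0]
contact_force: [-0.2, -0.0, 5.9]
gripper_width: 0.609
grasp_force: 63.5
```

```bash
python3 -c "
from h import *
go(525.8,17.7,50,93.6)"
```

```text
shift [73.2 -0.2 -1.5] turn [-0.03  0.22 -0.07] tcp [598.8  22.4  48.8] w 0.609 f 63.5 F [-0.2 -0.   5.9] t 3.58
```

Call:
play_rows(
  steps=[
    [[0, 0, -3, 0, 0, 0], [0, 0, -10, 0, 0, 0], [0, 0, -20, 0, 0, 0], [0, 0, -30, 0, 0, 0], [0, 0, -40, 0, 0, 0], [0, 0, -45, 0, 0, 0], [0, 0, -45, 0, 0, 0], [0, 0, -45, 0, 0, 0]],
  ],
)

```text
time: 4.25
tool_pos: [0.5974, 0.0226, 0.0923]
tool_rot: [0.001, -0.031, 1.0, -0.0]
contact_force: [0.3, 0.1, -1.4]
gripper_width: 0.608
grasp_force: 62.8
```

Run:
```python
from h import *
go(525.8,17.7,92,93.6)
im,d=vision.grab_frame("side"); cv2.imwrite("pics/b.png",cv2.resize(im[120:260,220:360],(600,600),interpolation=cv2.INTER_CUBIC))
```

```text
shift [71.8 -0.4  0.2] turn [-0.01  0.06 -0.06] tcp [597.4  22.6  92.3] w 0.608 f 62.8 F [ 0.3  0.1 -1.4] t 4.25
```

View pics/b.png

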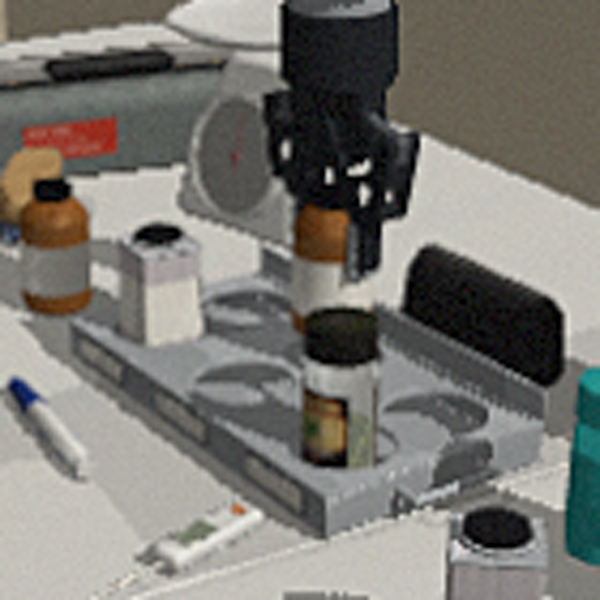

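The bottle is held upright, at crop (325,270), clear of the plate.

Call:
play_rows(
  steps=[
    [[8, 0, 0, 0, 0, 0], [25, 0, 0, 0, 0, 0], [45, 0, 0, 0, 0, 0], [62, 0, 0, 0, 0, 0], [71, 0, 0, 0, 0, 0], [71, 0, 0, 0, 0, 0], [71, 0, 0, 0, 0, 0], [71, 0, 10, 0, 0, 0], [71, 0, 20, 0, 0, 0], [71, 0, 28, 0, 0, 0], [71, 0, 33, 0, 0, 0], [71, 0, 33, 0, 0, 0]],
  ],
)

```text
time: 5.3
tool_pos: [0.5248, 0.0183, 0.0561]
tool_rot: [-0.002, -0.031, 1.0, 0.0]
contact_force: [-0.1, 0.2, -1.6]
gripper_width: 0.614
grasp_force: 62.9
```

Call:
play_rows(
  steps=[
    [[0, 0, 2, 0, 0, 0], [0, 0, 4, 0, 0, 0], [0, 0, 6, 0, 0, 0], [0, 0, 8, 0, 0, 0], [0, 0, 9, 0, 0, 0], [0, 0, 9, 0, 0, 0], [0, 0, 9, 0, 0, 0]],
  ],
)

```text
time: 5.88
tool_pos: [0.5263, 0.0182, 0.0497]
tool_rot: [0.0, -0.031, 1.0, -0.0]
contact_force: [0.3, 0.1, -1.9]
gripper_width: 0.608
grasp_force: 62.9
```

Call:
play_rows(
  steps=[
    [[0, 0, 1, 0, 0, 0], [0, 0, 1.5, 0, 0, 0], [0, 0, 2, 0, 0, 0], [0, 0, 2, 0, 0, 0], [0, 0, 2, 0, 0, 0]],
  ],
)

```text
time: 6.3
tool_pos: [0.5267, 0.0182, 0.0488]
tool_rot: [0.0, -0.031, 1.0, -0.0]
contact_force: [-2.8, -0.1, 5.7]
gripper_width: 0.611
grasp_force: 63.6
```

Call:
play_rows(
  steps=[
    [[0, 0, 0, 0, 0, 0], [0, 0, 0, 0, 0, 0], [0, 0, 0, 0, 0, 0], [0, 0, 0, 0, 0, 0], [0, 0, 0, 0, 0, 0], [0, 0, -15, 0, 0, 0], [0, 0, -40, 0, 0, 0], [0, 0, -75, 0, 0, 0], [0, 0, -105, 0, 0, 0], [0, 0, -120, 0, 0, 0], [0, 0, -120, 0, 0, 0], [0, 0, -120, 0, 0, 0]],
  ],
  claw=1,
)

```text
time: 7.3
tool_pos: [0.5268, 0.0181, 0.1684]
tool_rot: [0.001, -0.031, 1.0, -0.0]
contact_force: [0.1, 0.7, -0.5]
gripper_width: 0.997
grasp_force: 0.0
```

Run:
```python
from h import *
go(502,258,150,93.6)
im,d=vision.grab_frame("side"); cv2.imwrite("pics/c.png",cv2.resize(im[120:260,200:360],(640,560),interpolation=cv2.INTER_CUBIC))
```

```text
shift [ 10.  241.   18.3] turn [-0.02  0.12 -0.06] tcp [526.8  18.1 168.4] w 0.997 f 0.0 F [ 0.1  0.7 -0.5] t 7.3
```

View pics/c.png

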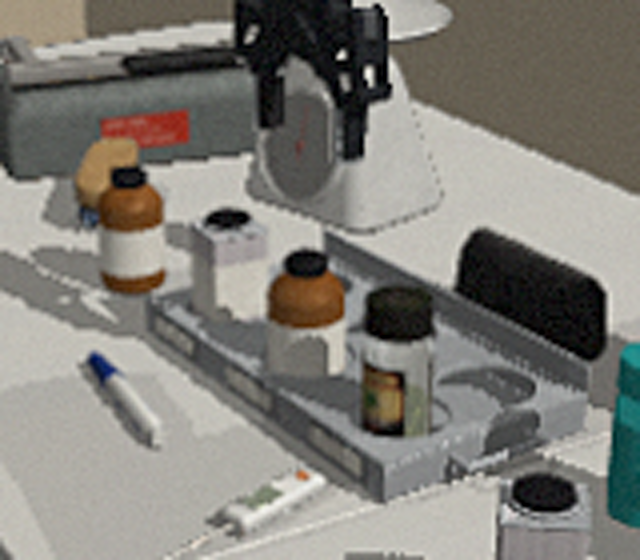

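old_soy stands in the front-middle hole. On to new_soy.

Call:
play_rows(
  steps=[
    [[1, 20, 0, 0, 0, 0], [3, 60, 2, 0, 0, 0], [5, 100, 4, 0, 0, 0], [7, 140, 8, 0, 0, 0], [9, 180, 12, 0, 0, 0], [10, 215, 16, 0, 0, 0], [10, 235, 18, 0, 0, 0], [10, 241, 18, 0, 0, 0], [10, 241, 18, 0, 0, 0], [10, 241, 18, 0, 0, 0]],
  ],
)

```text
time: 8.18
tool_pos: [0.5007, 0.2573, 0.1479]
tool_rot: [-0.001, -0.031, 1.0, -0.001]
contact_force: [-0.4, -0.3, 0.0]
gripper_width: 0.998
grasp_force: 0.0
```

```bash
python3 -c "
from h import *
go(502,258,42,93.6)"
```

```text
shift [ -1.7   0.7 105.9] turn [-0.08 -0.15 -0.05] tcp [500.7 257.3 147.9] w 0.998 f 0.0 F [-0.4 -0.3  0. ] t 8.18
```

Call:
play_rows(
  steps=[
    [[-1, 1, 10, 0, 0, 0], [-1, 1, 35, 0, 0, 0], [-1, 1, 65, 0, 0, 0], [-1, 1, 90, 0, 0, 0], [-1, 1, 102, 0, 0, 0], [-1, 1, 106, 0, 0, 0], [-1, 1, 106, 0, 0, 0], [-1, 1, 106, 0, 0, 0]],
  ],
)

```text
time: 8.85
tool_pos: [0.5034, 0.259, 0.0448]
tool_rot: [0.001, -0.03, 1.0, 0.0]
contact_force: [0.2, -0.6, -0.2]
gripper_width: 1.0
grasp_force: 0.0
```

Call:
play_rows(
  steps=[
    [[0, 0, 0, 0, 0, 0], [0, 0, 0, 0, 0, 0], [0, 0, 0, 0, 0, 0], [0, 0, 0, 0, 0, 0], [0, 0, 0, 0, 0, 0], [0, 0, 0, 0, 0, 0], [0, 0, 0, 0, 0, 0], [0, 0, 0, 0, 0, 0], [0, 0, 0, 0, 0, 0], [0, 0, 0, 0, 0, 0]],
  ],
  claw=-1,
)

```text
time: 9.68
tool_pos: [0.5038, 0.2599, 0.0458]
tool_rot: [0.002, -0.031, 1.0, 0.001]
contact_force: [-1.0, -0.3, 6.0]
gripper_width: 0.608
grasp_force: 63.0
```

Call:
play_rows(
  steps=[
    [[0, 0, -4, 0, 0, 0], [0, 0, -15, 0, 0, 0], [0, 0, -40, 0, 0, 0], [0, 0, -70, 0, 0, 0], [0, 0, -100, 0, 0, 0], [0, 0, -125, 0, 0, 0], [0, 0, -140, 0, 0, 0], [0, 0, -145, 0, 0, 0], [0, 0, -145, 0, 0, 0], [0, 0, -145, 0, 0, 0]],
  ],
)

```text
time: 10.52
tool_pos: [0.5017, 0.2589, 0.1877]
tool_rot: [-0.001, -0.031, 1.0, -0.0]
contact_force: [-0.8, 0.8, -2.2]
gripper_width: 0.609
grasp_force: 63.0
```

```bash
python3 -c "
from h import *
go(597.6,22.2,190,93.6)"
```

```text
shift [ -81.1 -242.2   -2.3] turn [-0.02 -0.08 -0.06] tcp [501.7 258.9 187.7] w 0.609 f 63.0 F [-0.8  0.8 -2.2] t 10.52
```

Call:
play_rows(
  steps=[
    [[-5, -15, 0, 0, 0, 0], [-15, -45, 0, 0, 0, 0], [-27, -82, 0, 0, 0, 0], [-40, -120, 0, 0, 0, 0], [-53, -158, 0, 0, 0, 0], [-65, -195, 0, 0, 0, 0], [-75, -225, 0, 0, 0, 0], [-80, -238, 0, 0, 0, 0], [-81, -242, 0, 0, 0, 0], [-81, -242, 0, 0, 0, 0], [-81, -242, 0, 0, 0, 0]],
  ],
)

```text
time: 11.43
tool_pos: [0.5972, 0.0238, 0.1874]
tool_rot: [-0.001, -0.031, 1.0, 0.001]
contact_force: [0.1, 0.8, -1.7]
gripper_width: 0.611
grasp_force: 63.2
```

Run:
```python
from h import *
go(597.6,22.2,54,93.6)
```

```text
shift [ -0.6  -1.8 133.4] turn [ 0.06 -0.13 -0.02] tcp [597.2  23.8 187.4] w 0.611 f 63.2 F [ 0.1  0.8 -1.7] t 11.43
```

Call:
play_rows(
  steps=[
    [[0, -1, 8, 0, 0, 0], [-1, -1, 28, 0, 0, 0], [-1, -1, 55, 0, 0, 0], [-1, -1, 78, 0, 0, 0], [-1, -1, 92, 0, 0, 0], [-1, -1, 102, 0, 0, 0], [-1, -1, 112, 0, 0, 0], [-1, -1, 120, 0, 0, 0], [-1, -1, 126, 0, 0, 0], [-1, -1, 130, 0, 0, 0], [-1, -1, 130, 0, 0, 0]],
  ],
)

```text
time: 12.35
tool_pos: [0.599, 0.0217, 0.0582]
tool_rot: [-0.0, -0.031, 1.0, 0.0]
contact_force: [-1.1, -0.2, -1.2]
gripper_width: 0.607
grasp_force: 63.2
```

Call:
play_rows(
  steps=[
    [[0, 0, 1.5, 0, 0, 0], [0, 0, 3, 0, 0, 0], [0, 0, 4, 0, 0, 0], [0, 0, 5, 0, 0, 0], [0, 0, 5, 0, 0, 0], [0, 0, 5, 0, 0, 0]],
  ],
)

```text
time: 12.85
tool_pos: [0.5992, 0.0217, 0.0537]
tool_rot: [0.0, -0.031, 1.0, 0.0]
contact_force: [-1.3, 0.7, -1.5]
gripper_width: 0.604
grasp_force: 63.2
```

Call:
play_rows(
  steps=[
    [[0, 0, 1, 0, 0, 0], [0, 0, 2, 0, 0, 0], [0, 0, 3, 0, 0, 0], [0, 0, 3, 0, 0, 0], [0, 0, 3, 0, 0, 0]],
  ],
)

```text
time: 13.27
tool_pos: [0.5997, 0.0217, 0.0518]
tool_rot: [0.0, -0.031, 1.0, -0.0]
contact_force: [-2.6, 0.2, 5.7]
gripper_width: 0.605
grasp_force: 63.7
```

Touched down. Release and rise.

Call:
play_rows(
  steps=[
    [[0, 0, 0, 0, 0, 0], [0, 0, 0, 0, 0, 0], [0, 0, 0, 0, 0, 0], [0, 0, 0, 0, 0, 0], [0, 0, 0, 0, 0, 0], [0, 0, -15, 0, 0, 0], [0, 0, -40, 0, 0, 0], [0, 0, -75, 0, 0, 0], [0, 0, -105, 0, 0, 0], [0, 0, -120, 0, 0, 0], [0, 0, -120, 0, 0, 0], [0, 0, -120, 0, 0, 0]],
  ],
  claw=1,
)

```text
time: 14.27
tool_pos: [0.5998, 0.0216, 0.1716]
tool_rot: [0.001, -0.031, 1.0, -0.0]
contact_force: [0.6, -0.5, 0.0]
gripper_width: 0.998
grasp_force: 0.0
```

```bash
python3 -c "
from h import *
go(612,-321.5,165,93.6)"
```

```text
shift [   9.  -343.2    6.7] turn [-0.02  0.13 -0.06] tcp [599.8  21.6 171.6] w 0.998 f 0.0 F [ 0.6 -0.5  0. ] t 14.27
```

Call:
play_rows(
  steps=[
    [[0, -20, 0, 0, 0, 0], [2, -58, 0, 0, 0, 0], [3, -98, 2, 0, 0, 0], [4, -138, 3, 0, 0, 0], [5, -178, 4, 0, 0, 0], [6, -218, 5, 0, 0, 0], [7, -258, 6, 0, 0, 0], [8, -296, 7, 0, 0, 0], [9, -325, 7, 0, 0, 0], [9, -340, 7, 0, 0, 0], [9, -343, 7, 0, 0, 0], [9, -343, 7, 0, 0, 0]],
  ],
  claw=0.6,
)

```text
time: 15.27
tool_pos: [0.6107, -0.3209, 0.1617]
tool_rot: [-0.001, -0.03, 1.0, 0.001]
contact_force: [0.5, -0.0, 0.1]
gripper_width: 0.802
grasp_force: 0.0
```

Run:
```python
from h import *
go(612,-321.5,50,93.6)
im,d=vision.grab_frame("side"); cv2.imwrite("pics/d.png",cv2.resize(im[100:300,240:500],(780,600),interpolation=cv2.INTER_CUBIC))
```

```text
shift [ -1.5  -0.9 111.7] turn [ 0.13 -0.12 -0.12] tcp [ 610.7 -320.9  161.7] w 0.802 f 0.0 F [ 0.5 -0.   0.1] t 15.27
```

View pics/d.png

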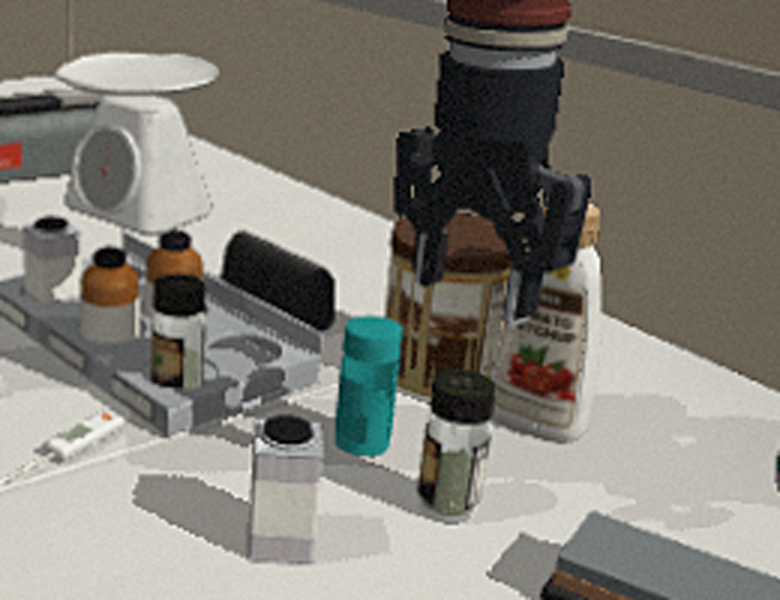

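Both soy bottles stand in the middle lane. The fingers (430,260)/(520,300) are over new_jar (463,400).

Call:
play_rows(
  steps=[
    [[-1, -1, 10, 0, 0, 0], [-1, -1, 35, 0, 0, 0], [-1, -1, 65, 0, 0, 0], [-1, -1, 90, 0, 0, 0], [-1, -1, 105, 0, 0, 0], [-1, -1, 111, 0, 0, 0], [-1, -1, 111, 0, 0, 0], [-1, -1, 111, 0, 0, 0]],
  ],
)

```text
time: 15.98
tool_pos: [0.6132, -0.3219, 0.0536]
tool_rot: [0.001, -0.031, 1.0, -0.0]
contact_force: [-0.3, -0.2, 0.6]
gripper_width: 0.801
grasp_force: 0.0
```

Call:
play_rows(
  steps=[
    [[0, 0, 0, 0, 0, 0], [0, 0, 0, 0, 0, 0], [0, 0, 0, 0, 0, 0], [0, 0, 0, 0, 0, 0], [0, 0, 0, 0, 0, 0], [0, 0, 0, 0, 0, 0], [0, 0, 0, 0, 0, 0], [0, 0, 0, 0, 0, 0], [0, 0, 0, 0, 0, 0], [0, 0, 0, 0, 0, 0]],
  ],
  claw=-1,
)

```text
time: 16.82
tool_pos: [0.6139, -0.3228, 0.0554]
tool_rot: [0.002, -0.031, 1.0, -0.001]
contact_force: [0.2, 0.8, 6.3]
gripper_width: 0.495
grasp_force: 60.9
```

Call:
play_rows(
  steps=[
    [[0, 0, -4, 0, 0, 0], [0, 0, -15, 0, 0, 0], [0, 0, -40, 0, 0, 0], [0, 0, -70, 0, 0, 0], [0, 0, -100, 0, 0, 0], [0, 0, -125, 0, 0, 0], [0, 0, -140, 0, 0, 0], [0, 0, -145, 0, 0, 0], [0, 0, -145, 0, 0, 0], [0, 0, -145, 0, 0, 0]],
  ],
)

```text
time: 17.65
tool_pos: [0.6117, -0.3218, 0.1959]
tool_rot: [-0.001, -0.031, 1.0, 0.001]
contact_force: [-0.1, 0.2, -1.5]
gripper_width: 0.495
grasp_force: 60.9
```

```bash
python3 -c "
from h import *
go(604,-81.6,195,93.6)"
```

```text
shift [ -7.1 240.2   1.2] turn [ 0.08 -0.11 -0.06] tcp [ 611.7 -321.8  195.9] w 0.495 f 60.9 F [-0.1  0.2 -1.5] t 17.65
```

Call:
play_rows(
  steps=[
    [[0, 15, 0, 0, 0, 0], [-1, 45, 0, 0, 0, 0], [-2, 82, 0, 0, 0, 0], [-3, 120, 0, 0, 0, 0], [-5, 158, 0, 0, 0, 0], [-6, 195, 0, 0, 0, 0], [-7, 223, 0, 0, 0, 0], [-7, 236, 0, 0, 0, 0], [-7, 240, 0, 0, 0, 0], [-7, 240, 0, 0, 0, 0], [-7, 240, 0, 0, 0, 0]],
  ],
)

```text
time: 18.57
tool_pos: [0.6043, -0.0829, 0.1968]
tool_rot: [-0.001, -0.031, 1.0, -0.0]
contact_force: [-0.0, 0.1, -1.0]
gripper_width: 0.497
grasp_force: 61.1
```

```bash
python3 -c "
from h import *
go(604,-81.6,66,93.6)"
```

```text
shift [  0.    1.4 130.8] turn [-0.02 -0.07 -0.09] tcp [604.3 -82.9 196.8] w 0.497 f 61.1 F [-0.   0.1 -1. ] t 18.57
```

Call:
play_rows(
  steps=[
    [[0, 1, 8, 0, 0, 0], [0, 1, 28, 0, 0, 0], [0, 1, 55, 0, 0, 0], [0, 1, 78, 0, 0, 0], [0, 1, 92, 0, 0, 0], [0, 1, 102, 0, 0, 0], [0, 1, 112, 0, 0, 0], [0, 1, 120, 0, 0, 0], [0, 1, 126, 0, 0, 0], [0, 1, 130, 0, 0, 0], [0, 1, 131, 0, 0, 0], [0, 1, 131, 0, 0, 0]],
  ],
)

```text
time: 19.57
tool_pos: [0.6048, -0.0812, 0.0669]
tool_rot: [0.0, -0.031, 1.0, -0.0]
contact_force: [-0.4, 0.3, -2.2]
gripper_width: 0.497
grasp_force: 61.1
```

Call:
play_rows(
  steps=[
    [[0, 0, 1, 0, 0, 0], [0, 0, 2, 0, 0, 0], [0, 0, 3, 0, 0, 0], [0, 0, 4, 0, 0, 0], [0, 0, 4, 0, 0, 0], [0, 0, 4, 0, 0, 0]],
  ],
)

```text
time: 20.07
tool_pos: [0.6045, -0.0811, 0.0626]
tool_rot: [-0.0, -0.031, 1.0, 0.0]
contact_force: [-0.3, -0.2, -2.2]
gripper_width: 0.497
grasp_force: 61.1
```

Call:
play_rows(
  steps=[
    [[0, 0, 1, 0, 0, 0], [0, 0, 2, 0, 0, 0], [0, 0, 3, 0, 0, 0], [0, 0, 3, 0, 0, 0], [0, 0, 3, 0, 0, 0]],
  ],
)

```text
time: 20.48
tool_pos: [0.6051, -0.0812, 0.0614]
tool_rot: [0.0, -0.031, 1.0, -0.0]
contact_force: [-3.2, 1.2, 6.2]
gripper_width: 0.493
grasp_force: 61.7
```

Call:
play_rows(
  steps=[
    [[0, 0, 0, 0, 0, 0], [0, 0, 0, 0, 0, 0], [0, 0, 0, 0, 0, 0], [0, 0, 0, 0, 0, 0], [0, 0, 0, 0, 0, 0], [0, 0, -15, 0, 0, 0], [0, 0, -40, 0, 0, 0], [0, 0, -75, 0, 0, 0], [0, 0, -100, 0, 0, 0], [0, 0, -110, 0, 0, 0], [0, 0, -110, 0, 0, 0], [0, 0, -110, 0, 0, 0]],
  ],
  claw=1,
)

```text
time: 21.48
tool_pos: [0.6043, -0.0811, 0.169]
tool_rot: [-0.0, -0.031, 1.0, 0.0]
contact_force: [0.1, 0.3, -0.3]
gripper_width: 1.003
grasp_force: 0.0
```

Run:
```python
from h import *
im,d,P=cloud("top")
v,u=np.mgrid[:384,:512]
m=(np.hypot(u-383,v-211)<26)
for lo in(.078,.082,.085):
    k=m&(P[...,2]>lo)&(P[...,2]<.11); Q=P[k]
    top=Q[Q[:,2]<.094]
    print(k.sum(),cv2.minAreaRect((Q[:,:2]*1000).astype(np.float32)),(Q[:,:2].mean(0)*1000).round(1))
print(manip.state()["joint_pos"].round(2))
go(481.5,-294,150,51.7);go(481.5,-294,150,141.7)
cv2.imwrite("pics/e.png",cv2.resize(im[181:241,353:413],(600,600),interpolation=cv2.INTER_CUBIC))
```

```text
304 ((481.1217346191406, -294.5751953125), (46.375587463378906, 46.733795166015625), 52.14795684814453) [ 480.7 -292.9]
291 ((481.1217346191406, -294.5751953125), (46.375587463378906, 46.733795166015625), 52.14795684814453) [ 480.7 -293.5]
262 ((480.93475341796875, -294.35687255859375), (46.51860046386719, 45.95587158203125), 53.29633712768555) [ 480.8 -293.4]
[-0.26  0.06  1.71 -0.    1.37 -1.89]
shift [ 134.8 -205.1   17.7] turn [-1.000e-02 -1.800e-01  4.183e+01] tcp [603.5 -81.  167.5] w 0.997 f 0.0 F [ 0.7 -0.6  0. ] t 21.53
shift [ 134.8 -205.1   17.7] turn [  0.12  -0.13 -48.17] tcp [603.5 -81.  167.5] w 0.997 f 0.0 F [ 0.7 -0.6  0. ] t 21.53
```

View pics/e.png

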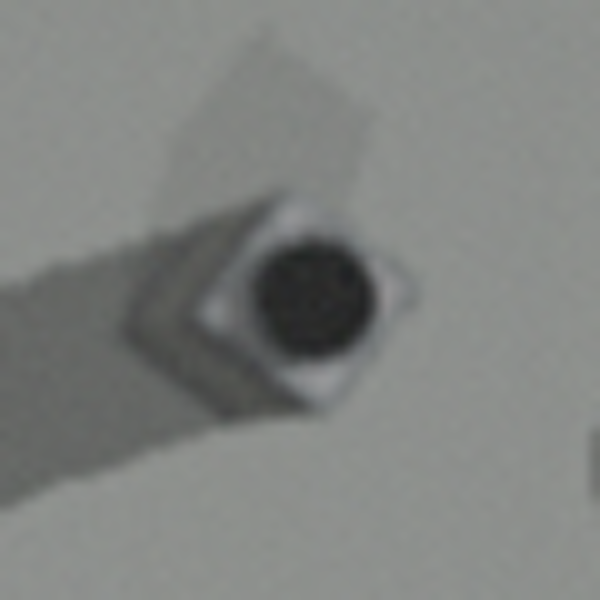

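The tin's top is a diamond with corners (287,195), (415,293), (322,408), (200,308), so its sides lie at about 52°.

Call:
play_rows(
  steps=[
    [[8, -12, 1, 0, 0, 3], [24, -36, 4, 0, 0, 8], [44, -66, 7, 0, 0, 14], [64, -97, 9, 0, 0, 20], [84, -128, 12, 0, 0, 26], [104, -158, 14, 0, 0, 32], [120, -183, 16, 0, 0, 37], [131, -199, 17, 0, 0, 40.5], [135, -205, 18, 0, 0, 41.5], [135, -205, 18, 0, 0, 41.5], [135, -205, 18, 0, 0, 41.5], [135, -205, 18, 0, 0, 41.5]],
  ],
  claw=0.7,
)

```text
time: 22.53
tool_pos: [0.4827, -0.2928, 0.1507]
tool_rot: [-0.001, 0.324, 0.946, 0.0]
contact_force: [-0.2, -0.5, 0.2]
gripper_width: 0.846
grasp_force: 0.0
```

```bash
python3 -c "
from h import *
go(481.3,-294.3,45,52)"
```

```text
shift [ 1.000e-01 -2.100e+00  1.057e+02] turn [ 0.03 -0.09  0.16] tcp [ 482.7 -292.8  150.7] w 0.846 f 0.0 F [-0.2 -0.5  0.2] t 22.53
```

Call:
play_rows(
  steps=[
    [[0, -1, 10, 0, 0, 0], [0, -2, 35, 0, 0, 0], [0, -2, 65, 0, 0, 0], [0, -2, 90, 0, 0, 0], [0, -2, 102, 0, 0, 0], [0, -2, 106, 0, 0, 0], [0, -2, 106, 0, 0, 0], [0, -2, 106, 0, 0, 0]],
  ],
)

```text
time: 23.2
tool_pos: [0.4822, -0.296, 0.0468]
tool_rot: [0.001, 0.325, 0.946, -0.0]
contact_force: [0.4, -0.1, 0.5]
gripper_width: 0.854
grasp_force: 0.0
```

Call:
play_rows(
  steps=[
    [[0, 0, 0, 0, 0, 0], [0, 0, 0, 0, 0, 0], [0, 0, 0, 0, 0, 0], [0, 0, 0, 0, 0, 0], [0, 0, 0, 0, 0, 0], [0, 0, 0, 0, 0, 0], [0, 0, 0, 0, 0, 0], [0, 0, 0, 0, 0, 0], [0, 0, 0, 0, 0, 0], [0, 0, 0, 0, 0, 0]],
  ],
  claw=-1,
)

```text
time: 24.03
tool_pos: [0.4823, -0.2965, 0.0475]
tool_rot: [0.001, 0.325, 0.946, -0.0]
contact_force: [0.8, 2.5, 5.8]
gripper_width: 0.507
grasp_force: 60.5
```

Call:
play_rows(
  steps=[
    [[0, 0, -4, 0, 0, 0], [0, 0, -15, 0, 0, 0], [0, 0, -40, 0, 0, 0], [0, 0, -70, 0, 0, 0], [0, 0, -100, 0, 0, 0], [0, 0, -125, 0, 0, 0], [0, 0, -140, 0, 0, 0], [0, 0, -145, 0, 0, 0], [0, 0, -145, 0, 0, 0], [0, 0, -145, 0, 0, 0]],
  ],
)

```text
time: 24.87
tool_pos: [0.4807, -0.2953, 0.1897]
tool_rot: [-0.001, 0.325, 0.946, 0.0]
contact_force: [0.1, -0.7, -0.5]
gripper_width: 0.51
grasp_force: 60.6
```

Run:
```python
from h import *
go(591.1,126,192,93.6)
im,d=vision.grab_frame("side"); cv2.imwrite("pics/f.png",cv2.resize(im[80:300,240:500],(700,592),interpolation=cv2.INTER_CUBIC))
```

```text
shift [172.1 400.1  -2.1] turn [ 3.000e-02 -7.000e-02 -4.156e+01] tcp [ 480.7 -295.3  189.7] w 0.51 f 60.6 F [ 0.1 -0.7 -0.5] t 24.87
```

View pics/f.png

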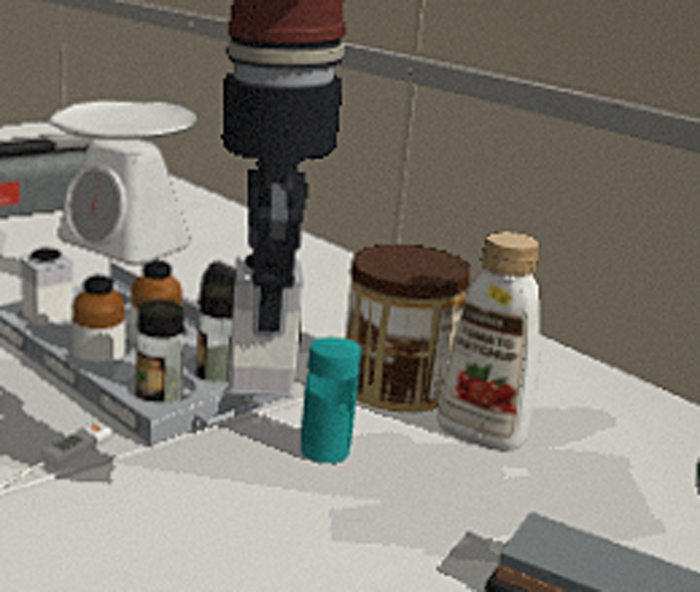

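The tin is held upright and square. It is now carried to the back of the left lane.

Call:
play_rows(
  steps=[
    [[5, 12, 0, 0, 0, -1], [15, 36, 0, 0, 0, -4], [30, 70, 0, 0, 0, -8], [46, 106, 0, 0, 0, -12], [62, 143, 0, 0, 0, -16], [77, 180, 0, 0, 0, -20], [93, 217, 0, 0, 0, -24], [109, 254, 0, 0, 0, -28], [125, 291, 0, 0, 0, -32], [141, 328, 0, 0, 0, -36], [155, 360, 0, 0, 0, -39], [166, 386, 0, 0, 0, -41]],
  ],
)

```text
time: 25.92
tool_pos: [0.5866, 0.1144, 0.1888]
tool_rot: [-0.002, -0.029, 1.0, 0.0]
contact_force: [0.5, -0.3, -0.1]
gripper_width: 0.509
grasp_force: 60.6
```

Call:
play_rows(
  steps=[
    [[0, 0, 0, 0, 0, 0], [0, 0, 0, 0, 0, 0], [0, 0, 0, 0, 0, 0], [0, 0, 0, 0, 0, 0]],
  ],
)

```text
time: 26.25
tool_pos: [0.5871, 0.1101, 0.1898]
tool_rot: [-0.001, -0.026, 1.0, -0.0]
contact_force: [-0.1, -1.0, -1.3]
gripper_width: 0.509
grasp_force: 60.8
```

```bash
python3 -c "
from h import *
go(592.6,126,80,93.6)"
```

```text
shift [ -6.5  15.6 109.7] turn [-0.01 -0.09 -0.61] tcp [587.1 110.1 189.8] w 0.509 f 60.8 F [-0.1 -1.  -1.3] t 26.25
```

Call:
play_rows(
  steps=[
    [[-3, 6, 5, 0, 0, -0.5], [-6, 14, 18, 0, 0, -0.6], [-6, 16, 40, 0, 0, -0.6], [-6, 16, 65, 0, 0, -0.6], [-6, 16, 86, 0, 0, -0.6], [-6, 16, 98, 0, 0, -0.6], [-6, 16, 103, 0, 0, -0.6], [-6, 16, 103, 0, 0, -0.6], [-6, 16, 103, 0, 0, -0.6], [-6, 16, 103, 0, 0, -0.6]],
  ],
)

```text
time: 27.08
tool_pos: [0.5942, 0.1271, 0.0893]
tool_rot: [0.001, -0.032, 0.999, 0.0]
contact_force: [-0.6, 0.4, -0.4]
gripper_width: 0.51
grasp_force: 60.9
```

Run:
```python
from h import *
go(592.6,126,66,93.6)
im,d=vision.grab_frame("side"); cv2.imwrite("pics/g.png",cv2.resize(im[120:230,200:340],(764,600),interpolation=cv2.INTER_CUBIC))
```

```text
shift [ 1.7 -1.  23.3] turn [0.01 0.17 0.03] tcp [594.2 127.1  89.3] w 0.51 f 60.9 F [-0.6  0.4 -0.4] t 27.08
```

View pics/g.png

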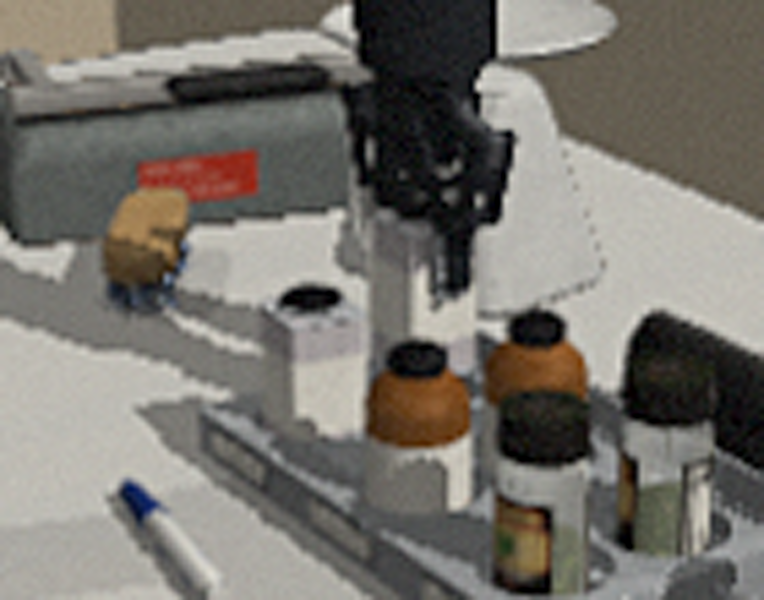

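The tin hangs upright over the back-left place at (425,300). Lowering slowly.

Call:
play_rows(
  steps=[
    [[1.5, -1, 0, 0, 0, 0], [1.5, -1, 0, 0, 0, 0], [1.5, -1, 3, 0, 0, 0], [1.5, -1, 6, 0, 0, 0], [1.5, -1, 9, 0, 0, 0], [1.5, -1, 12, 0, 0, 0], [1.5, -1, 15, 0, 0, 0], [1.5, -1, 18, 0, 0, 0], [1.5, -1, 18, 0, 0, 0], [1.5, -1, 18, 0, 0, 0]],
  ],
)

```text
time: 27.97
tool_pos: [0.5912, 0.1259, 0.0692]
tool_rot: [-0.0, -0.032, 0.999, -0.0]
contact_force: [0.3, -0.8, -1.2]
gripper_width: 0.509
grasp_force: 60.9
```

Call:
play_rows(
  steps=[
    [[0, 0, 3, 0, 0, 0], [0, 0, 6, 0, 0, 0], [0, 0, 9, 0, 0, 0], [0, 0, 11, 0, 0, 0], [0, 0, 12, 0, 0, 0], [0, 0, 13, 0, 0, 0], [0, 0, 13, 0, 0, 0], [0, 0, 13, 0, 0, 0]],
  ],
)

```text
time: 28.63
tool_pos: [0.5915, 0.1259, 0.0566]
tool_rot: [0.0, -0.032, 0.999, -0.0]
contact_force: [0.4, -0.6, -1.2]
gripper_width: 0.507
grasp_force: 60.9
```

Call:
play_rows(
  steps=[
    [[0, 0, 1, 0, 0, 0], [0, 0, 2, 0, 0, 0], [0, 0, 3, 0, 0, 0], [0, 0, 3.5, 0, 0, 0], [0, 0, 3.5, 0, 0, 0], [0, 0, 3.5, 0, 0, 0]],
  ],
)

```text
time: 29.13
tool_pos: [0.5916, 0.126, 0.0536]
tool_rot: [0.0, -0.032, 0.999, 0.0]
contact_force: [-0.7, 0.3, 3.3]
gripper_width: 0.506
grasp_force: 60.8
```

Call:
play_rows(
  steps=[
    [[0, 0, 0, 0, 0, 0], [0, 0, 0, 0, 0, 0], [0, 0, 0, 0, 0, 0], [0, 0, 0, 0, 0, 0], [0, 0, 0, 0, 0, 0], [0, 0, -15, 0, 0, 0], [0, 0, -40, 0, 0, 0], [0, 0, -75, 0, 0, 0], [0, 0, -110, 0, 0, 0], [0, 0, -145, 0, 0, 0], [0, 0, -170, 0, 0, 0], [0, 0, -175, 0, 0, 0]],
  ],
  claw=1,
)

```text
time: 30.13
tool_pos: [0.5943, 0.1262, 0.2352]
tool_rot: [0.005, -0.032, 0.999, 0.0]
contact_force: [0.5, -0.8, 1.3]
gripper_width: 0.999
grasp_force: 0.0
```

Call:
play_rows(
  steps=[
    [[20, 0, 0, 0, 0, 0], [50, 0, 0, 0, 0, 0], [85, 0, 0, 0, 0, 0], [120, 0, 0, 0, 0, 0], [150, 0, 0, 0, 0, 0], [160, 0, 0, 0, 0, 0], [160, 0, 0, 0, 0, 0], [160, 0, 0, 0, 0, 0]],
  ],
)

```text
time: 30.8
tool_pos: [0.4316, 0.1158, 0.2274]
tool_rot: [0.0, -0.032, 0.999, -0.0]
contact_force: [0.1, 0.3, 0.6]
gripper_width: 1.0
grasp_force: 0.0
```

Run:
```python
from h import *
im,d,P=cloud("top"); v,u=np.mgrid[:384,:512]
x,y=P[...,0]*1000-561.7,P[...,1]*1000-19.9; c,s=np.cos(.0625),np.sin(.0625)
lx,ly=x*c+y*s,-x*s+y*c
for a in(-36,36):
  for b in(104,0,-104):
    k=(np.hypot(lx-a,ly-b)<30)&(P[...,2]>.085)&(P[...,2]<.125)
    print(a,b,k.sum(),(lx[k].mean().round(1),ly[k].mean().round(1),np.percentile(P[...,2][k],80).round(4)) if k.sum() else '')
im2,_=vision.grab_frame("side")
cv2.imwrite("pics/z.png",np.hstack([cv2.resize(im[130:235,150:290],(400,300)),cv2.resize(im2[120:260,200:387],(400,300))]))
```

```text
-36 104 180 (np.float64(-27.5), np.float64(103.0), np.float64(0.1016))
-36 0 218 (np.float64(-38.0), np.float64(0.2), np.float64(0.1041))
-36 -104 233 (np.float64(-38.3), np.float64(-102.8), np.float64(0.1125))
36 104 279 (np.float64(33.6), np.float64(104.5), np.float64(0.1009))
36 0 214 (np.float64(34.1), np.float64(0.6), np.float64(0.1045))
36 -104 238 (np.float64(36.2), np.float64(-101.8), np.float64(0.1119))
```

View pics/z.png

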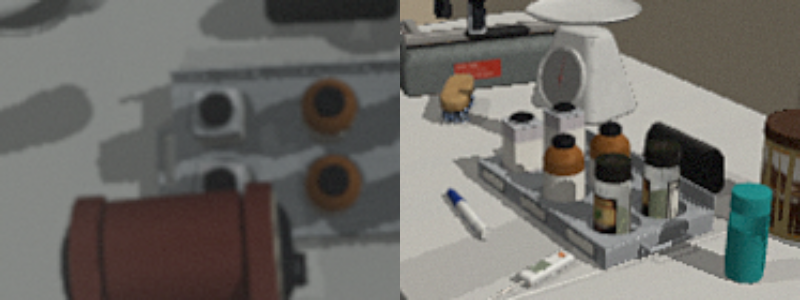

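All six stand upright in their holes at the right heights. The old tin's reading is only partly hidden by the arm.

```bash
python3 -c "
from plant import order
print(order.job_done())"
```

```text
the job is handed in; nothing more can be done
None
```

The job is handed in: all three opened ones are in the front row with the new one of the same kind directly behind, all six upright and let go in the last camera check; hand-in returned no verdict.

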